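# Set up the weighing cup and weigh the ingots

### The job

Turn the octagonal brass weighing cup over so that it is mouth-up, set it down gently in the middle of the balance's pan and let go, so that it can be tared empty. Then drop the two silver ingots from the soldering board into the cup, one at a time. Do not let the cup fall, and leave the other things on the bench where they are.

Things in the scene. Friction and masses are not known exactly. Their poses are not given: they have to be found in the camera images.
- cup: Weighing cup: plain brass octagon, 62 mm across flats (67 over corners), 60 tall, straight walls 3 thick, base 4, opening 56 across flats, 0.25 kg; starts mouth-down on the bench. Origin: centre of the mouth (rim plane); z points from mouth to base: up while mouth-down, down when mouth-up. x and y are square to flats; a pair of flats every 45 deg. Lies still on any flat when on its side.
- balance_pan (a point): Centre of the top face of the balance's round rigid steel pan, 120 mm diameter, 54 mm above the bench; z up.
- balance: Low grey bench balance, fixed in place, 220 x 170 mm, body 40 mm high, display panel 46 mm high. Origin on the bench straight below the pan's centre; x points from the display to the pan. The case reaches 145 mm from the origin on the display side (-x, towards the robot), 75 mm to +x and 85 mm to each side.
- ingot_a: Cast silver ingot, a plain bar 40 (x) x 14 (y) x 10 (z) mm, about 50 g, lying flat on the soldering board. Origin at the centre of its underside.
- ingot_b: The second, identical ingot, 40 (x) x 14 (y) x 10 (z) mm, lying on the same board, about 74 mm from the first. Origin at the centre of its underside.
- board: Tan soldering board, 160 (x) x 110 (y) x 12 mm, fixed on the bench; the ingots lie on its top. Origin at the centre of its underside.
- tumbler: Bystander: round brass tumbler, 66 dia x 85, standing mouth-up. Origin at the centre of its underside.
- flux_jar: Bystander: round amber glass jar with white lid, 48 dia x 45. Origin at the centre of its underside.
- pliers: Bystander: pliers with black grips lying flat near the robot, about 150 long, 58 wide, 15 high, jaws to its +y. Origin under the rivet.
- hammer: Bystander: small hammer lying along its x, 230 long, near the right side of the bench. Origin under its middle.
- file: Bystander: flat file with a wooden handle lying along its x, 245 long, 22 high, near the left side of the bench. Origin under its middle.
- bench_block: Bystander: square steel bench block, 65 x 65 x 20. Origin at the centre of its underside.
- spool: Bystander: spool with black flanges and a copper core, standing on a flange, 60 dia x 36. Origin at the centre of its underside.
- medallion: Bystander: stamped brass medallion lying flat, 42 dia x 5.5, with a small lug on its +x edge. Origin at the centre of its underside.
Things that resemble listed ones, but are neither listed nor needed, are in the scene too. What is shaped like the cup but blue or turquoise is not meant.

How it is judged:
By the outcome, as a careful person would: the job done as asked, in the order asked, and still so for the second after the job is handed in, with the robot touching nothing.
It also fails if it takes over 72 s, if anything falls off the work surface, if the arm or the gripper's body presses on something with over 40 N, if the wrist force passes 120 N, or if a joint passes its speed limit or range.

### The arm

A 7-joint arm with a two-finger parallel gripper is mounted at the origin on the work surface. World frame = base frame: x ahead of the robot, y to its left, z up, the work surface at z = 0. Lengths are in m, angles in rad, forces in N, time in s.
With the tool pointing down it reaches from about 0.4 to 0.9 m from the base axis. Payload 5.5 kg.
Tool frame: the origin (TCP) lies at the very end of the fingers, on their centre line; the grasp point (between the pads) lies 19 mm behind it; z points along the fingers, y is the line along which they close (so a half turn about z gives the same grasp; the last joint's range is limited). The gripper opens to 92 mm and grips with 3 to 60 N. Pads are 19 mm wide; open, the fingers measure 130 mm over their backs; the gripper's body (75 mm by 190 mm) begins 47 mm behind the grasp point.
Start: joints at [-0.962, 0.501, -0.427, 1.55, 0.221, 1.138, -0.21], TCP at [0.22, 0.612, 0.227] pointing down, gripper open.
Joint ranges: [-2.88, 2.88], [-0.31, 2.03], [-1.54, 1.56], [0.2, 2.42], [-1.41, 4.55], [0.19, 2.02], [-2.57, 2.57]. Speed limits (rad/s): [2.57, 2.57, 3.14, 3.14, 3.14, 3.14, 3.14].

### API

Orientations are given as a unit quaternion [x, y, z, w].
In Python, from bench import read_state, get_image, camera_model, sign_off gives the robot as it stands.
- The arm moves only by the tool jog_arm, never from a script. Its argument "series" is a list of rows, each a list of 5 numbers: the shift along the tool's x, y, z in cm, then the turn about the tool's z in rad, then the finger opening in cm, from 0 to 9.18. A call has 1 to 5 rows; each row is the pose to reach, as a shift and turn from the pose commanded when the call began, along the tool's axes at that moment; what a row does not reach only later rows make up. A row lasts 1/10 s, in which the tool goes at most 50 mm and 8.59 degrees, less where a joint would pass 70% of its speed; a pose out of reach is approached as far as the arm can. A call with a gripper value outside its range is refused whole. The fingers move at their own pace and stop on an object; the grip force is fixed at half the most. Time passes only in rows, so rows that repeat a pose let the fingers close. It gives the time, the measured TCP pose, the force, the opening and the grip force at its end, in the units of the state.
- read_state(): the state, without advancing time (a new reading comes with each control period).
- get_image(name): name is "side" or "top" or "wrist"; returns the picture (480x640x3 uint8, red, green, blue); there is no depth.
- camera_model(name): a dict with "fx", "fy", "cx", "cy" (pixels), "R" (3x3) and "t" (3): a world point X has camera coordinates R X + t. Camera axes: x right, y down, z forward; pixel columns grow to the right and rows downward; lengths in m; the calibration is good to about 2 mm. A picture is of the moment at which its call begins: read the wrist's pose just before it. camera_model takes no time and is no camera call; for the wrist camera it gives the pose at the moment of the call.
- sign_off(): hands the job in; it is judged then, once.
The state is a dict: "time": time; "q": joint angles; "joint_vel": joint speeds; "tau": joint torques, N m; "tcp_pos": TCP position; "tcp_rot": TCP orientation; "wrist_force": force on the tool from outside, world axes, zero at the start; "ft_torque": the same for the moment, N m; "grip_width": finger opening in m; "grasp_force": force on a finger pad.
Only numpy, scipy, OpenCV 4.12 (cv2) and the standard library are available. Lean on these libraries where they do the work, as an engineer would, in place of code of your own. Each camera call takes 0.05 s, during which the arm holds its last target. There are 200 camera calls.

## Working session

There is one attempt and no reset: what is moved stays moved. The work goes in short steps, Python scripts to look and compute and a tool call to move; the robot and the scene stay as the last step left them, time stands still between calls to the robot, and variables do not carry over. Pictures are saved under pics/ and viewed, at most 10 in all, crops included, and the job is handed in when it is done.

Besides the shell and the picture viewer there is one more tool, called after "Call:" as name([rows], argument=value, ...), one row to a line, values as JSON. jog_arm: Moves the arm, as the interface text tells. Its arguments: {"type":"object","properties":{"series":{"type":"array"}},"required":["series"]}

```bash
mkdir -p pics; ls
python3 - <<'E'
from bench import *
import cv2,numpy as np
s=read_state();print(s)
for n in ("top","side"):
    im=get_image(n);cv2.imwrite(f"pics/{n}0.png",im[:,:,::-1]);m=camera_model(n);print(n,m)
E
```

```text
pics
{'time': 0.0, 'q': array([-0.9617818 ,  0.5018678 , -0.42677947,  1.55145039,  0.22078565,
        1.1383176 , -0.2102991 ]), 'joint_vel': array([ 0.00091915, -0.00024685,  0.00114903, -0.00117914, -0.00106844,
        0.00010815, -0.0005199 ]), 'tau': array([-2.96385570e-04, -5.66587222e+01, -5.81644133e+00, -2.79110295e+01,
       -6.88482192e-02,  3.08359670e-02,  1.77244428e-04]), 'tcp_pos': array([0.22012904, 0.61083309, 0.22566466]), 'tcp_rot': array([ 1.72027432e-01,  9.85091657e-01, -9.72842307e-04, -2.07891842e-04]), 'wrist_force': array([ 0.41785653,  0.43665345, -0.09536441]), 'ft_torque': array([ 0.06376512,  0.0648313 , -0.00350106]), 'grasp_force': 0.0, 'grip_width': 0.09187692003692363}
top {'fx': 546.3346138106825, 'fy': 546.3346138106825, 'cx': 315.8645968892457, 'cy': 249.23981614736334, 'R': array([[-0.00457254, -0.99996982,  0.00628154],
       [-0.98297679,  0.00334089, -0.18369938],
       [ 0.18367285, -0.00701458, -0.9829624 ]]), 't': array([0.0105455 , 0.58217487, 1.31374533])}
side {'fx': 460.9378821301659, 'fy': 460.9378821301659, 'cx': 327.4359558919789, 'cy': 235.94626802261465, 'R': array([[-0.99983659, -0.01088815, -0.01443068],
       [ 0.00181508,  0.73376836, -0.67939731],
       [ 0.01798616, -0.67931248, -0.73362869]]), 't': array([0.5786781 , 0.05330023, 1.08714713])}
```

View pics/top0.png

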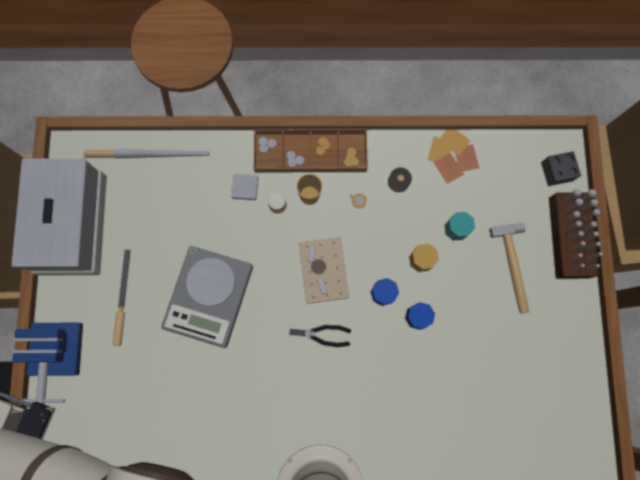

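View pics/side0.png

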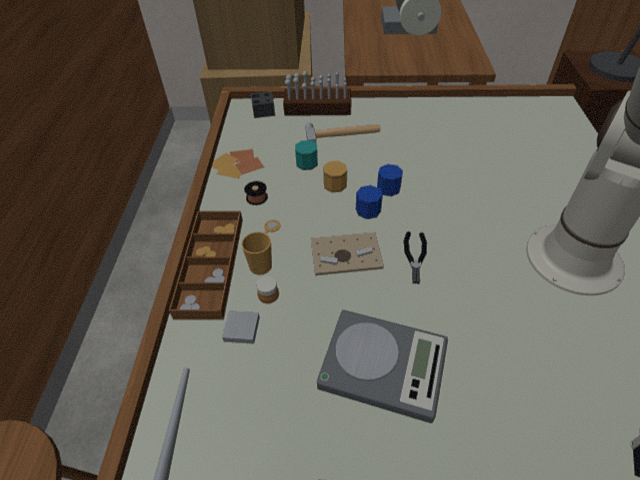

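The octagonal brass candidates:
- Top (425,257) / side (335,176): an orange-brass octagon, about as high as wide and closed on top, so mouth-down. It fits the description.
- Top (309,188) / side (258,252): a taller round vessel with an open mouth, so the tumbler.
- Top (386,291), (421,315) and (461,225): blue and turquoise, so excluded.

The board is at top (324,270) with the ingots at (311,253) and (321,288). The pan is at (210,282).

```bash
cat > h.py <<'E'
import numpy as np,cv2
from bench import *
from scipy.spatial.transform import Rotation as Ro
def ray(m,px,z):
    px=np.atleast_2d(np.asarray(px,float))
    d=np.c_[(px[:,0]-m['cx'])/m['fx'],(px[:,1]-m['cy'])/m['fy'],np.ones(len(px))]@m['R']
    c=-m['R'].T@m['t']
    return c+d*((z-c[2])/d[:,2])[:,None]
def proj(m,X):
    p=np.atleast_2d(X)@m['R'].T+m['t']
    return np.c_[p[:,0]/p[:,2]*m['fx']+m['cx'],p[:,1]/p[:,2]*m['fy']+m['cy']]
def blob(mask,at,r=60):
    "largest contour of mask near pixel at"
    w=np.zeros_like(mask);cv2.circle(w,tuple(map(int,at)),r,255,-1)
    cs,_=cv2.findContours(mask&w,cv2.RETR_EXTERNAL,cv2.CHAIN_APPROX_NONE)
    return max(cs,key=cv2.contourArea)
def cen(c):
    m=cv2.moments(c);return np.array([m['m10'],m['m01']])/m['m00']
def hsv(im):return cv2.cvtColor(im,cv2.COLOR_RGB2HSV)
def tool(s,p):
    "shift from the tcp to world p in cm along the tool axes"
    return Ro.from_quat(s['tcp_rot']).inv().apply(np.asarray(p)-s['tcp_pos'])*100
E
python3 - <<'E'
from h import *
T=cv2.imread('pics/top0.png')[:,:,::-1].copy();S=cv2.imread('pics/side0.png')[:,:,::-1].copy()
mt,ms=camera_model('top'),camera_model('side')
print('cams',-mt['R'].T@mt['t'],-ms['R'].T@ms['t'])
for n,im,m,c in(('top',T,mt,(425,257)),('side',S,ms,(335,176))):
    k=cv2.inRange(hsv(im),(10,110,60),(28,255,255));b=blob(k,c,22)
    print('cup',n,cen(b),cv2.boundingRect(b),ray(m,cen(b),.03).round(4))
h=hsv(T);print('hsv board',h[283,310],h[245,335],'bg',h[270,360],'ingot',h[253,311],'pan',h[282,210],'case',h[260,180])
k=cv2.inRange(h,(5,50,80),(25,160,255));b=blob(k,(324,270),50);r=cv2.minAreaRect(b);print(r)
q=ray(mt,cv2.boxPoints(r),.012);print('board',q.round(4),q.mean(0))
k=cv2.inRange(hsv(S),(5,50,80),(25,160,255));b=blob(k,(346,253),50);r=cv2.minAreaRect(b)
ap=cv2.approxPolyDP(cv2.convexHull(b),6,True)[:,0];print('side board',ap.tolist(),ray(ms,ap,.012).round(4))
a=cv2.resize(T[225:315,295:445],None,fx=4,fy=4,interpolation=cv2.INTER_CUBIC)
b=cv2.resize(S[150:220,300:420],None,fx=5,fy=5,interpolation=cv2.INTER_CUBIC)[:,:600]
c=cv2.resize(T[235:355,150:270],(0,0),fx=1.67,fy=1.67)[:200]
o=np.zeros((600,800,3),np.uint8);o[:360,:600]=a;o[360:600,:600]=b[:240];o[:200,600:800]=c[:,:200]
cv2.imwrite('pics/crop1.png',o[:,:,::-1])
E
```

```text
cams [0.33101325 0.01781557 1.39824118] [0.5589332  0.70570333 0.84212507]
cup top [423.81962775 257.14957699] (411, 245, 27, 26) [[ 0.5653 -0.2665  0.03  ]]
cup side [334.61298932 176.01542112] (324, 161, 23, 31) [[ 0.5617 -0.2692  0.03  ]]
hsv board [ 16  52 151] [ 16  50 158] bg [ 38  17 169] ingot [128   7 154] pan [114  17 150] case [ 36  15 165]
((323.37115478515625, 270.28387451171875), (58.945011138916016, 40.57426071166992), 82.40535736083984)
board [[ 0.6046  0.0505  0.012 ]
 [ 0.6184 -0.0537  0.012 ]
 [ 0.4668 -0.0716  0.012 ]
 [ 0.4536  0.0306  0.012 ]] [ 0.53585978 -0.01103205  0.012     ]
side board [[374, 233], [382, 266], [315, 273], [311, 239]] [[ 0.4646 -0.0726  0.012 ]
 [ 0.4522  0.032   0.012 ]
 [ 0.6065  0.0524  0.012 ]
 [ 0.6193 -0.0529  0.012 ]]
```

View pics/crop1.png

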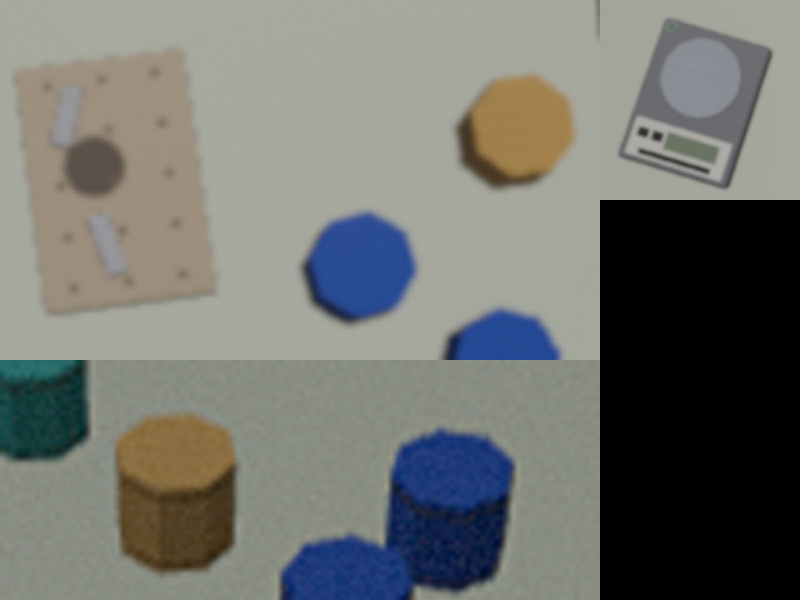

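The crop confirms it: the brass octagon at top (425,257) is a closed-top octagonal cup, mouth-down, with no competitor of the same colour. I can only move vertically and yaw. I'll grip the cup across flats and roll it between the pads by pushing it against the fixed board's edge. I'm moving over the cup first.

Call:
jog_arm([
  [-3,-3.5,0,0,9.1],
  [-6.3,-7.2,0,0,9.1],
  [-9.6,-10.9,0,0,9.1],
  [-12.9,-14.6,0,0,9.1],
  [-16.2,-18.4,0,0,9.1],
])

```text
time: 0.6
tcp_pos: [0.3106, 0.3817, 0.2263]
tcp_rot: [0.172, 0.985, -0.0, -0.0]
wrist_force: [1.8, 0.5, 0.4]
grip_width: 0.091
grasp_force: 0.0
```

Call:
jog_arm([
  [-3.3,-3.7,0,0,9.1],
  [-6.6,-7.4,0,0,9.1],
  [-9.9,-11.1,0,0,9.1],
  [-13.2,-14.8,0,0,9.1],
  [-16.4,-18.6,0,0,9.1],
])

```text
time: 1.1
tcp_pos: [0.4018, 0.1513, 0.2268]
tcp_rot: [0.172, 0.985, 0.0, 0.0]
wrist_force: [1.7, 1.1, -0.6]
grip_width: 0.0911
grasp_force: 0.0
```

Call:
jog_arm([
  [-3.3,-3.7,0,0.14,9.1],
  [-6.6,-7.4,0,0.28,9.1],
  [-9.9,-11.1,0,0.42,9.1],
  [-13.2,-14.8,0,0.56,9.1],
  [-16.4,-18.6,0,0.7,9.1],
])

```text
time: 1.6
tcp_pos: [0.493, -0.0792, 0.2267]
tcp_rot: [0.502, 0.865, 0.0, -0.0]
wrist_force: [1.6, 0.8, 0.0]
grip_width: 0.0912
grasp_force: 0.0
```

Call:
jog_arm([
  [-4,-0.7,0,0.1,9.1],
  [-8,-1.3,0,0.2,9.1],
  [-12,-2,0,0.3,9.1],
  [-16,-2.6,0,0.4,9.1],
  [-19.9,-3.3,0,0.4,9.1],
])

```text
time: 2.1
tcp_pos: [0.5642, -0.2674, 0.2262]
tcp_rot: [0.662, 0.749, -0.0, -0.0]
wrist_force: [-0.0, 0.1, 1.1]
grip_width: 0.0908
grasp_force: 0.0
```

```bash
cat > w.py <<'E'
from h import *
import sys
def shot(name,cam='wrist'):
    m=camera_model(cam);im=get_image(cam);cv2.imwrite(f'pics/{name}.png',im[:,:,::-1]);return m,im
E
python3 - <<'E'
from w import *
s=read_state();m,im=shot('w1')
print(s['tcp_pos'],Ro.from_quat(s['tcp_rot']).as_matrix().round(3),-m['R'].T@m['t'])
print('proj tcp-ground',proj(m,[[.5635,-.268,.06],[.5635,-.268,0]]))
E
```

```text
[ 0.56419601 -0.26735386  0.22619362] [[-0.122  0.993 -0.001]
 [ 0.993  0.122  0.   ]
 [ 0.    -0.001 -1.   ]] [ 0.55654257 -0.18869911  0.38499504]
proj tcp-ground [[316.6423994  215.85632755]
 [317.13403518 201.7431542 ]]
```

View pics/w1.png

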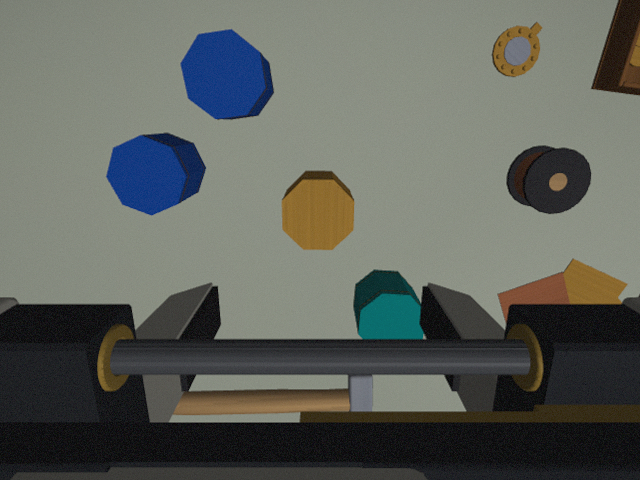

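The wrist view shows the brass octagon's base face at about (318,213), with flats nearly aligned to the fingers. The turquoise cup is at (390,305), clear of it. I'll refine centre and yaw.

```bash
cat >> w.py <<'E'
def cup_top(m,im,z,at,r=60):
    h=hsv(im);b=blob(cv2.inRange(h,(10,100,110),(30,255,255)),at,r)
    P=ray(m,cv2.convexHull(b)[:,0],z)[:,:2]*1000
    ap=cv2.approxPolyDP(P.astype(np.float32),4,True)[:,0]
    e=np.roll(ap,-1,0)-ap;L=np.hypot(*e.T);a=np.arctan2(e[:,1],e[:,0])
    yaw=np.degrees(np.angle((L*np.exp(8j*a)).sum()))/8
    return cen(P.astype(np.float32)[:,None])/1000,yaw,ap.round(1),cv2.minAreaRect(P.astype(np.float32))
E
python3 - <<'E'
from w import *
im=cv2.imread('pics/w1.png')[:,:,::-1].copy();m=camera_model('wrist')
print(hsv(im)[215,318],hsv(im)[175,318]);print(*cup_top(m,im,.06,(318,213)),sep='\n')
s=read_state();print(tool(s,[*cup_top(m,im,.06,(318,213))[0],.02]))
E
```

```text
[ 19 165 141] [ 17 169  68]
[ 0.56479658 -0.27678954]
6.81204
[[ 574.1 -244.8]
 [ 593.4 -260.6]
 [ 596.3 -286.2]
 [ 581.2 -305.7]
 [ 556.5 -308.7]
 [ 536.4 -293.4]
 [ 533.1 -267. ]
 [ 548.2 -248. ]]
((564.7697143554688, -276.8382263183594), (61.92387390136719, 61.30545425415039), 6.860401153564453)
[-2.56604035e-03  8.63320773e-03  2.06254835e+01]
```

Run:
```python
from w import *
m,im=shot('w2');s=read_state();r=cup_top(m,im,.06,(318,213),70);print(s['time'],s['tcp_pos'],r[0],r[1],r[3],tool(s,[*r[0],.02]))
# blue cup near, board edge
b=blob(cv2.inRange(hsv(im),(105,120,90),(125,255,255)),(200,80),100);print('blue',ray(m,cen(b),.06))
```

```text
2.2 [ 0.56335883 -0.27290754  0.2259817 ] [ 0.56420594 -0.2672882 ] 6.4151387 ((564.1690673828125, -267.186767578125), (61.886165618896484, 61.987274169921875), 6.859572887420654) [ 0.63087922  0.17665713 20.59558999]
blue [[ 0.47754523 -0.16435297  0.06      ]]
```

Call:
jog_arm([
  [0,0,6,0,9.1],
  [0,0,10,0,9.1],
  [0,0,10,0,9.1],
  [0,0,10,0,9.1],
])

```text
time: 2.6
tcp_pos: [0.5632, -0.2653, 0.1263]
tcp_rot: [0.661, 0.75, -0.0, -0.001]
wrist_force: [0.3, -0.5, 1.0]
grip_width: 0.0912
grasp_force: 0.0
```

Run:
```python
from w import *
s=read_state();print(s['time'],s['tcp_pos'],s['joint_vel'].round(3),tool(s,[.5642,-.2673,.02]))
```

```text
2.6 [ 0.56315748 -0.26527017  0.1263315 ] [-0.001 -0.052  0.012 -0.054  0.001 -0.002  0.   ] [-0.23083822  0.1049675  10.63257483]
```

Call:
jog_arm([
  [-0.2,0.1,4,0,9.1],
  [-0.2,0.1,8,0,9.1],
  [-0.2,0.1,10.6,0,9.1],
  [-0.2,0.1,10.6,0,9.1],
])

```text
time: 3.0
tcp_pos: [0.5646, -0.2673, 0.0202]
tcp_rot: [0.661, 0.75, -0.0, -0.001]
wrist_force: [-0.6, 0.5, -0.8]
grip_width: 0.0907
grasp_force: 0.0
```

Call:
jog_arm([
  [0,0,0,0,6],
  [0,0,0,0,5],
  [0,0,0,0,5],
  [0,0,0,0,5],
  [0,0,0,0,5],
])

```text
time: 3.5
tcp_pos: [0.5653, -0.2687, 0.0222]
tcp_rot: [0.662, 0.75, -0.0, 0.001]
wrist_force: [-3.5, -0.2, 7.5]
grip_width: 0.0622
grasp_force: 30.0
```

Call:
jog_arm([
  [0,0,-3.5,0,5],
  [0,0,-7,0,5],
  [4,1,-7,0,5],
  [8,2,-7,0,5],
  [12,3,-7,0,5],
])

```text
time: 4.0
tcp_pos: [0.58, -0.1438, 0.0912]
tcp_rot: [0.662, 0.75, 0.0, 0.0]
wrist_force: [0.6, 0.6, -3.4]
grip_width: 0.0616
grasp_force: 30.0
```

Call:
jog_arm([
  [3,0,0,0,5],
  [4.3,0,0,0,5],
  [4.5,0,2.5,0,5],
  [4.5,0,5,0,5],
  [4.5,0,6.5,0,5],
])

```text
time: 4.5
tcp_pos: [0.5731, -0.1011, 0.0241]
tcp_rot: [0.662, 0.75, -0.001, -0.001]
wrist_force: [-0.7, -0.0, -2.7]
grip_width: 0.0619
grasp_force: 30.0
```

Call:
jog_arm([
  [0,0,0,0,5],
  [0,0,0,0,5],
])

```text
time: 4.7
tcp_pos: [0.5743, -0.1014, 0.0258]
tcp_rot: [0.662, 0.75, -0.0, -0.0]
wrist_force: [-0.5, -0.3, -2.1]
grip_width: 0.062
grasp_force: 30.0
```

Run:
```python
from w import *
s=read_state();print(s['time'],s['tcp_pos'],s['wrist_force'])
e=np.array([.570,-.0597]);u=np.array([-.12,.993]);print('grip to edge along push mm',(e-s['tcp_pos'][:2])@u*1000)
m,im=shot('s1','side');cv2.imwrite('pics/s1c.png',cv2.resize(im[170:320,260:440],None,fx=4,fy=4)[:,:,::-1])
```

```text
4.7 [ 0.5743009  -0.10136156  0.02583814] [-0.51982574 -0.30713199 -2.08607757]
grip to edge along push mm 41.886042011022326
```

View pics/s1c.png

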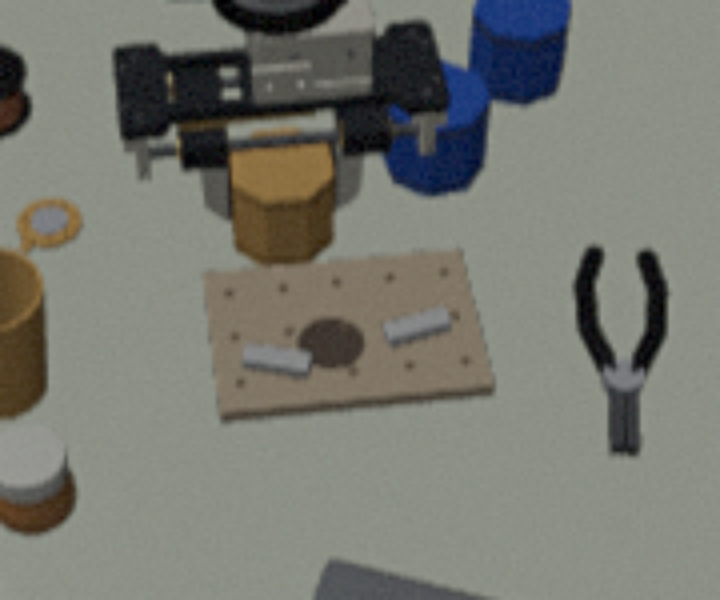

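Call:
jog_arm([
  [0.6,0,0,0,5],
  [1.1,0,0,0,5],
  [1.5,0,-0.3,0,5],
  [2.0,0,-0.65,0,5],
  [2.4,0,-0.88,0,5],
])

```text
time: 5.25
tcp_pos: [0.5724, -0.0812, 0.0358]
tcp_rot: [0.663, 0.749, -0.001, 0.003]
wrist_force: [1.1, -8.6, -4.9]
grip_width: 0.0615
grasp_force: 30.0
```

Call:
jog_arm([
  [0.5,0,-0.15,0,5],
  [1.0,0,-0.3,0,5],
  [1.5,0,-0.36,0,5],
  [2.1,0,-0.33,0,5],
  [2.7,0,-0.25,0,5],
])

```text
time: 5.75
tcp_pos: [0.5692, -0.0542, 0.039]
tcp_rot: [0.663, 0.749, -0.001, 0.003]
wrist_force: [-1.0, -7.8, 2.9]
grip_width: 0.0619
grasp_force: 30.0
```

Call:
jog_arm([
  [0.5,0,0.1,0,5],
  [1.1,0,0.3,0,5],
  [1.1,0,0.3,0,5],
])

```text
time: 6.05
tcp_pos: [0.5675, -0.0405, 0.0355]
tcp_rot: [0.662, 0.75, 0.0, 0.002]
wrist_force: [0.0, -4.5, 1.8]
grip_width: 0.0617
grasp_force: 30.0
```

Run:
```python
from w import *
s=read_state();print(s['time'],s['tcp_pos'],s['wrist_force'])
m,im=shot('s2','side');cv2.imwrite('pics/s2c.png',cv2.resize(im[180:290,280:400],None,fx=5,fy=5)[:,:,::-1])
```

```text
6.05 [ 0.56748358 -0.04050647  0.03547633] [ 0.03793378 -4.54480348  1.79116119]
```

View pics/s2c.png

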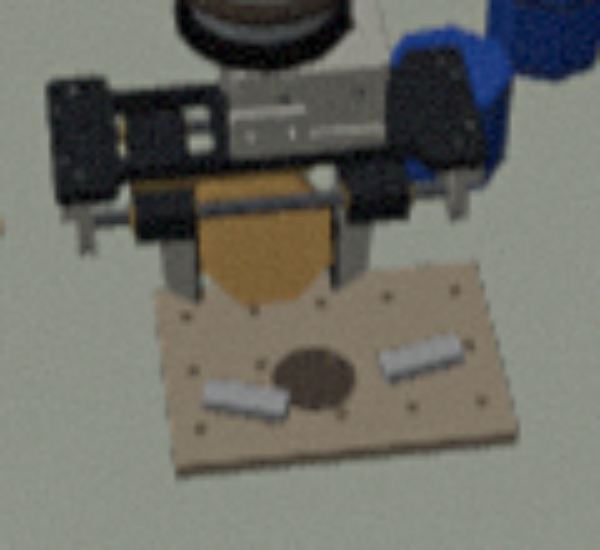

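The side view shows the cup's base face now towards the camera, tilted by about 70°, with the ingots untouched. Next I'll back off and press it flat on its side on the bench.

Call:
jog_arm([
  [0,0,-1.5,0,5],
  [-1,0,-3,0,5],
  [-4,0,-3,0,5],
  [-6.5,0,-3,0,5],
  [-6.5,0,-1,0,5],
])

```text
time: 6.6
tcp_pos: [0.5781, -0.1082, 0.0479]
tcp_rot: [0.663, 0.748, 0.002, 0.004]
wrist_force: [0.6, -0.4, -2.2]
grip_width: 0.0617
grasp_force: 30.0
```

Call:
jog_arm([
  [0,0,1,0,5],
  [0,0,1.8,0,5],
  [0,0,2.5,0,5],
  [0,0,3.1,0,5],
  [0,0,3.4,0,5],
])

```text
time: 7.1
tcp_pos: [0.5748, -0.0952, 0.0123]
tcp_rot: [0.659, 0.752, 0.002, -0.003]
wrist_force: [-7.5, 13.4, 23.2]
grip_width: 0.062
grasp_force: 30.0
```

Call:
jog_arm([
  [0,0,0,0,5],
  [0,0,0,0,5],
])

```text
time: 7.3
tcp_pos: [0.5759, -0.0972, 0.0121]
tcp_rot: [0.66, 0.752, 0.002, -0.002]
wrist_force: [-3.5, 8.0, 12.2]
grip_width: 0.0616
grasp_force: 30.0
```

Run:
```python
from w import *
s=read_state();print(s['time'],s['tcp_pos'],s['wrist_force'])
e=np.array([.570,-.0597]);u=np.array([-.12,.993]);print('grip to edge along push mm',(e-s['tcp_pos'][:2])@u*1000)
```

```text
7.3 [ 0.57590951 -0.09715349  0.01207506] [-3.5292341   8.03172208 12.17121532]
grip to edge along push mm 37.90045801409715
```

Call:
jog_arm([
  [0,0,0,0,7],
  [0,0,0,0,7.5],
  [0,0,0,0,7.5],
  [-0.3,0,0,0,7.5],
  [-0.6,0,0,0,7.5],
])

```text
time: 7.8
tcp_pos: [0.5754, -0.1098, 0.0098]
tcp_rot: [0.662, 0.75, -0.0, -0.0]
wrist_force: [-0.4, 0.2, 0.2]
grip_width: 0.0751
grasp_force: 0.0
```

Run:
```python
from w import *
s=read_state();print(s['time'],s['tcp_pos'],s['wrist_force'],s['grip_width'])
m,im=shot('t3','top');mw,iw=shot('w3')
o=np.zeros((480,800,3),np.uint8);o[:,:480]=iw[:,80:560];o[:320,480:]=cv2.resize(im[210:290,310:390],None,fx=4,fy=4)
cv2.imwrite('pics/c3.png',o[:,:,::-1])
```

```text
7.8 [ 0.57535189 -0.10981458  0.00981975] [-0.42068955  0.24340201  0.20706495] 0.07507701972415717
```

View pics/c3.png

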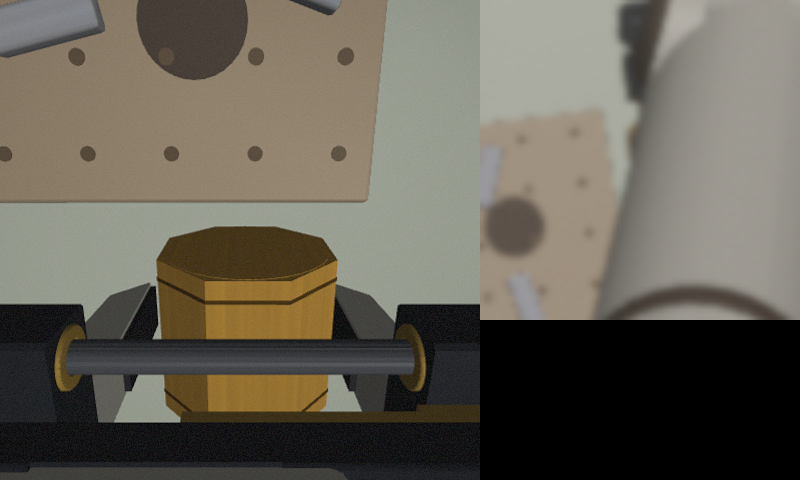

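The wrist crop shows the cup lying flat on its side, base towards the board: its base bottom edge is at about row 227, the board edge at row 201. I'll work out the gaps.

Run:
```python
from w import *
m=camera_model('wrist');s=read_state()
print('tcp',s['tcp_pos'],s['time'])
for n,p,z in(('base bottom',(330,227),0),('base side corner',(237,262),.018),('base side cornerR',(416,262),.018),('base top',(330,281),.062),('boardedge',(250,201),.012),('boardedgeR',(445,201),.012)):
    print(n,tool(s,ray(m,p,z)[0]).round(2))
```

```text
tcp [ 0.57536173 -0.1105787   0.00987969] 7.9
base bottom [3.25 0.66 0.99]
base side corner [ 2.23 -3.24 -0.81]
base side cornerR [ 2.24  4.2  -0.81]
base top [ 3.29  0.5  -5.21]
boardedge [ 4.69 -2.68 -0.21]
boardedgeR [ 4.7   5.35 -0.22]
```

Call:
jog_arm([
  [0.4,0.3,-0.2,0,7.5],
  [0.8,0.5,-0.2,0,7.5],
  [0.8,0.5,-0.2,0,5],
  [0.8,0.5,-0.2,0,5],
  [0.8,0.5,-0.2,0,5],
])

```text
time: 8.4
tcp_pos: [0.5787, -0.1004, 0.0118]
tcp_rot: [0.661, 0.75, -0.0, -0.001]
wrist_force: [-2.1, 1.5, 1.4]
grip_width: 0.0617
grasp_force: 30.0
```

Call:
jog_arm([
  [0,0,0,0,5],
  [0,0,-0.3,0,5],
  [0,0,-0.5,0,5],
  [0,0,-0.5,0,5],
])

```text
time: 8.8
tcp_pos: [0.5798, -0.1012, 0.0173]
tcp_rot: [0.662, 0.75, 0.0, 0.0]
wrist_force: [0.6, -0.1, -2.5]
grip_width: 0.0621
grasp_force: 30.0
```

Run:
```python
from w import *
s=read_state();print(s['time'],s['tcp_pos'],s['wrist_force'],s['grip_width'])
m=camera_model('wrist');im=get_image('wrist')
mk=cv2.inRange(hsv(im),(8,120,20),(25,255,255));b=blob(mk,(330,290),110);print('cup bbox',cv2.boundingRect(b))
x=300;r=cv2.boundingRect(b)[1];print('base bottom z=.005',tool(s,ray(m,(330,r),.005)[0]).round(2))
u=np.array([-.122,.993]);print('edge ahead mm',(np.array([.57,-.0597])-s['tcp_pos'][:2])@u*1000)
```

```text
8.8 [ 0.57983934 -0.10120555  0.01729659] [ 0.6153826  -0.12305728 -2.47584265] 0.06205440544652365
cup bbox (233, 247, 174, 93)
base bottom z=.005 [2.22 0.67 1.23]
edge ahead mm 42.41541499279356
```

Call:
jog_arm([
  [1.0,0,0,0,5],
  [1.7,0,0,0,5],
  [2.2,0,-0.35,0,5],
  [2.7,0,-0.64,0,5],
  [3.2,0,-0.8,0,5],
])

```text
time: 9.35
tcp_pos: [0.5757, -0.0733, 0.0251]
tcp_rot: [0.662, 0.749, -0.001, 0.002]
wrist_force: [0.9, -10.5, -4.2]
grip_width: 0.0619
grasp_force: 30.0
```

Call:
jog_arm([
  [0.5,0,-0.1,0,5],
  [1.0,0,-0.1,0,5],
  [1.5,0,0,0,5],
  [2.0,0,0.1,0,5],
  [2.6,0,0.25,0,5],
])

```text
time: 9.85
tcp_pos: [0.5727, -0.0488, 0.0237]
tcp_rot: [0.663, 0.749, -0.002, 0.003]
wrist_force: [-0.7, -12.3, 3.4]
grip_width: 0.0617
grasp_force: 30.0
```

Call:
jog_arm([
  [0,0,-1,0,5],
  [0,0,-3,0,5],
  [-3,0,-5,0,5],
  [-5,0,-5,0,5],
  [-5,0,-5,0,5],
])

```text
time: 10.35
tcp_pos: [0.5792, -0.0961, 0.0738]
tcp_rot: [0.663, 0.749, 0.0, 0.002]
wrist_force: [-0.2, -0.6, -3.9]
grip_width: 0.0616
grasp_force: 30.0
```

Run:
```python
from w import *
s=read_state();print(s['time'],s['tcp_pos'],s['wrist_force'],s['grip_width'])
ms,im=shot('s4','side');mw,iw=shot('w4')
o=np.zeros((480,800,3),np.uint8);o[:,:400]=iw[:,120:520];o[:440,400:]=cv2.resize(im[170:280,290:390],None,fx=4,fy=4)
cv2.imwrite('pics/c4.png',o[:,:,::-1])
```

```text
10.35 [ 0.57920399 -0.0961315   0.07380259] [-0.23935636 -0.64375455 -3.8643718 ] 0.0616193963520003
```

View pics/c4.png

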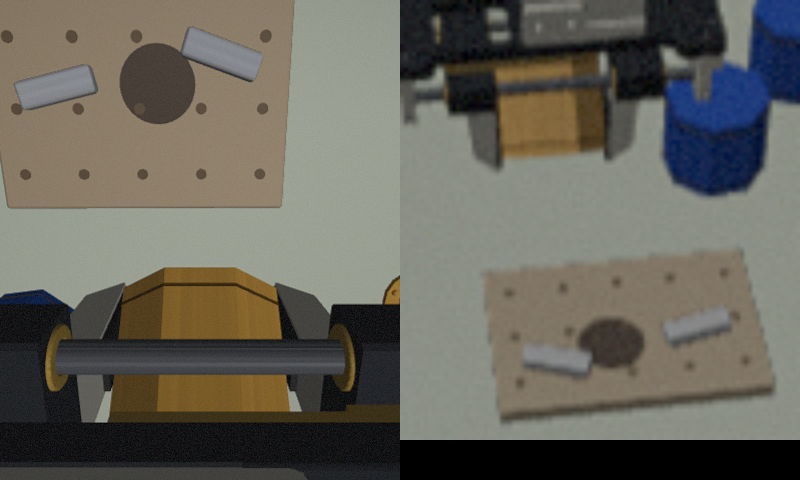

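The wrist and side views show the cup held with its side wall towards the board, rotated well past 45° towards mouth-up. I'll back off and press its base flat on the bench.

Call:
jog_arm([
  [-2,0,1,0,5],
  [-2,0,3,0,5],
  [-2,0,4,0,5],
  [-2,0,4.8,0,5],
  [-2,0,5.5,0,5],
])

```text
time: 10.95
tcp_pos: [0.5808, -0.111, 0.0167]
tcp_rot: [0.661, 0.75, 0.0, -0.001]
wrist_force: [-0.2, 0.6, -1.0]
grip_width: 0.0616
grasp_force: 30.0
```

Call:
jog_arm([
  [0,0,0.5,0,5],
  [0,0,1.0,0,5],
  [0,0,1.3,0,5],
  [0,0,1.4,0,5],
  [0,0,1.4,0,5],
])

```text
time: 11.45
tcp_pos: [0.5808, -0.1088, 0.0067]
tcp_rot: [0.661, 0.751, 0.001, -0.002]
wrist_force: [-10.1, 7.8, 26.4]
grip_width: 0.0619
grasp_force: 30.0
```

Call:
jog_arm([
  [0,0,-0.2,0,5],
  [0,0,-0.2,0,8],
  [0,0,-0.2,0,8],
  [0,0,-1,0,8],
  [0,0,-2.2,0,8],
])

```text
time: 11.95
tcp_pos: [0.5803, -0.1129, 0.0253]
tcp_rot: [0.662, 0.75, -0.001, -0.001]
wrist_force: [-0.4, -0.4, -0.3]
grip_width: 0.0799
grasp_force: 0.0
```

Run:
```python
from w import *
s=read_state();print(s['time'],s['tcp_pos'],s['wrist_force'],s['grip_width'])
ms,im=shot('s5','side');mw,iw=shot('w5')
o=np.zeros((480,800,3),np.uint8);o[:,:400]=iw[:,120:520];o[:440,400:]=cv2.resize(im[160:270,290:390],None,fx=4,fy=4)
cv2.imwrite('pics/c5.png',o[:,:,::-1])
```

```text
11.95 [ 0.58027492 -0.11294514  0.02532765] [-0.35436215 -0.42421785 -0.26902972] 0.07985197977317567
```

View pics/c5.png

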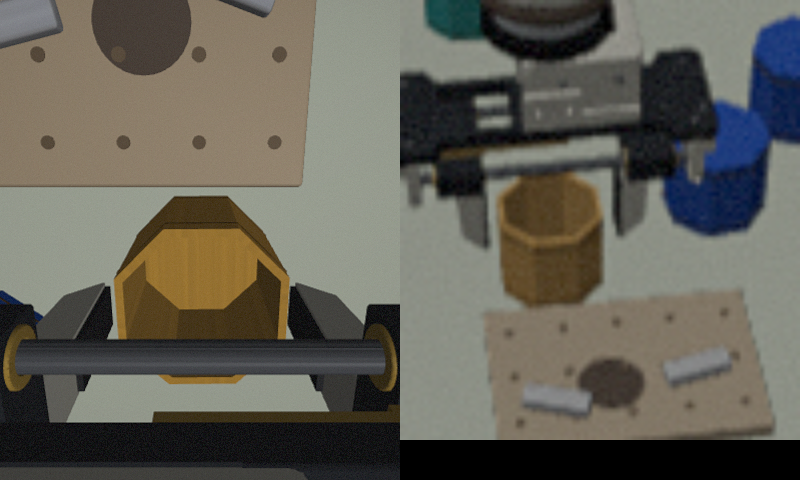

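The cup stands upright, mouth-up, between the fingers: rim rows 228–384 in the wrist crop, columns 115–290. Now I'll measure its centre, the pan and the ingots.

Run:
```python
from w import *
s=read_state();m=camera_model('wrist')
for p in((322,228),(322,384),(235,281),(410,281)):print('rim',tool(s,ray(m,p,.06)[0]).round(2))
T=cv2.imread('pics/top0.png')[:,:,::-1].copy();S=cv2.imread('pics/side0.png')[:,:,::-1].copy()
for n,im,m,c,r in(('top',T,camera_model('top'),(210,282),36),('side',S,camera_model('side'),(366,351),46)):
    h=hsv(im)
    k=cv2.inRange(h,(100,8,125),(130,60,255));b=blob(k,c,r);el=cv2.fitEllipse(cv2.convexHull(b));print('pan',n,el,cen(b),ray(m,el[0],.054).round(4))
    cc=b;print('diam',cv2.minEnclosingCircle((ray(m,cv2.convexHull(b)[:,0],.054)[:,:2]*1000).astype(np.float32)))
# ingots: wrist pictures w4 taken at rest unknown; use top+side
    for a in (((311,253),(321,288)) if n=='top' else ((329,260),(365,252))):
        k=cv2.inRange(h,(90,0,120),(140,60,255));b=blob(k,a,12);P=(ray(m,b[:,0],.022)[:,:2]*1000).astype(np.float32)
        print('ingot',n,cv2.contourArea(b),cv2.minAreaRect(P))
```

```text
rim [ 4.38  0.27 -3.25]
rim [-1.88  0.29 -3.24]
rim [ 2.44 -2.8  -3.26]
rim [ 2.43  3.39 -3.24]
pan top ((209.7501678466797, 281.09814453125), (47.22614288330078, 49.026611328125), 48.19419860839844) [209.72274232 281.1207565 ] [[0.5029 0.271  0.054 ]]
diam ((503.484130859375, 270.9610290527344), 60.033897399902344)
ingot top 26.0 ((575.7550659179688, 19.86728286743164), (7.998403072357178, 32.41974639892578), 80.53740692138672)
ingot top 32.0 ((494.3151550292969, -5.844867706298828), (34.49396514892578, 8.308494567871094), 20.144811630249023)
pan side ((366.3470458984375, 350.66363525390625), (54.43036651611328, 61.82016372680664), 98.72126770019531) [366.49808803 352.82906192] [[0.5014 0.2718 0.054 ]]
diam ((501.20233154296875, 269.2111511230469), 58.59852600097656)
ingot side 18.0 ((581.6093139648438, 17.597347259521484), (9.075756072998047, 23.25156593322754), 89.92558288574219)
ingot side 8.0 ((490.0476989746094, -8.395650863647461), (29.14021873474121, 7.175757884979248), 14.581454277038574)
```

Call:
jog_arm([
  [0.6,0.28,0,0,8],
  [1.25,0.28,0,0,8],
  [1.25,0.28,0,0,8],
  [1.25,0.28,0,0,5],
  [1.25,0.28,0,0,5],
])

```text
time: 12.55
tcp_pos: [0.5819, -0.1001, 0.0253]
tcp_rot: [0.662, 0.75, -0.0, -0.0]
wrist_force: [-0.8, -0.0, 0.3]
grip_width: 0.0686
grasp_force: 0.0
```

Call:
jog_arm([
  [0,0,0,0,5],
  [0,0,-3,0,5],
  [0,0,-7,0,5],
  [0,0,-11,0,5],
  [0,0,-14,0,5],
])

```text
time: 13.05
tcp_pos: [0.5823, -0.1004, 0.1674]
tcp_rot: [0.662, 0.75, 0.0, 0.0]
wrist_force: [0.8, -0.1, -2.4]
grip_width: 0.0619
grasp_force: 30.0
```

Run:
```python
from w import *
s=read_state();print(s['time'],s['tcp_pos'],s['wrist_force'],s['grip_width'],s['q'].round(2),tool(s,[.502,.271,.16]))
m,im=shot('w6')
mk=cv2.inRange(hsv(im),(90,0,60),(140,70,255));mk[280:]=0
b=cv2.findContours(mk,0,1)[0]
for c in b:
    if cv2.contourArea(c)>300:P=(ray(m,c[:,0],.022)[:,:2]*1000).astype(np.float32);print(cen(c),cv2.minAreaRect(P))
```

```text
13.05 [ 0.58232981 -0.10043202  0.16743192] [ 0.76704263 -0.07613493 -2.41931789] 0.0618757398168742 [-0.04  0.43  0.21  1.78 -0.11  0.94  0.34] [37.85320409 -3.36259385  0.72558217]
[477.0905874 245.0881104] ((716.5826416015625, -104.2411880493164), (21.388166427612305, 20.917312622070312), 7.173014163970947)
[216.24312542  86.66331321] ((496.1794738769531, -8.715622901916504), (39.83497619628906, 13.762802124023438), 20.193613052368164)
[330.57684729  64.25763547] ((577.7338256835938, 16.825241088867188), (13.798279762268066, 39.02589416503906), 78.32746124267578)
[57.80976151 16.79441671] ((384.00262451171875, 22.723217010498047), (27.293346405029297, 23.099536895751953), 27.574806213378906)
```

Call:
jog_arm([
  [4,-0.3,0,0,5],
  [8.5,-0.7,0,0,5],
  [13,-1.1,0,0,5],
  [17.5,-1.5,0,0,5],
  [22,-2,0,0,5],
])

```text
time: 13.6
tcp_pos: [0.5339, 0.117, 0.1649]
tcp_rot: [0.662, 0.75, -0.0, -0.0]
wrist_force: [1.3, 0.5, -3.0]
grip_width: 0.0619
grasp_force: 30.0
```

Call:
jog_arm([
  [4.5,-0.4,0,0,5],
  [9,-0.8,0,0,5],
  [13,-1.2,0,0,5],
  [15.8,-1.4,0,0,5],
  [15.8,-1.4,0,0,5],
])

```text
time: 14.1
tcp_pos: [0.4986, 0.2768, 0.1648]
tcp_rot: [0.659, 0.752, 0.0, -0.002]
wrist_force: [-0.3, -0.9, -3.0]
grip_width: 0.0617
grasp_force: 30.0
```

Call:
jog_arm([
  [0,0,2,0,5],
  [0,0,4,0,5],
  [0,0,6,0,5],
  [0,0,6.5,0,5],
  [0,0,6.5,0,5],
])

```text
time: 14.6
tcp_pos: [0.5006, 0.2696, 0.0993]
tcp_rot: [0.662, 0.75, -0.001, -0.0]
wrist_force: [-0.1, -1.4, -1.9]
grip_width: 0.0619
grasp_force: 30.0
```

Run:
```python
from w import *
s=read_state();m,im=shot('w7');t=s['tcp_pos'];print(s['time'],t,s['wrist_force'],tool(s,[.502,.271,.079]))
h=hsv(im);k=cv2.inRange(h,(10,100,60),(30,255,255));b=blob(k,(320,290),130);print('cup box',cv2.boundingRect(b))
g=cv2.Canny(im,40,100)
# pan edge: left/right/top transitions
k=cv2.inRange(h,(100,8,90),(130,60,255));b=max(cv2.findContours(k[:300],0,1)[0],key=cv2.contourArea);P=ray(m,b[:,0],.054)[:,:2]*1000
print('pan contour',cv2.boundingRect(b),cv2.minEnclosingCircle(P.astype(np.float32)))
```

```text
14.6 [0.50055446 0.26955104 0.09933481] [-0.1281414  -1.38511586 -1.86122042] [0.12884659 0.1666567  2.03286942]
cup box (232, 224, 176, 116)
pan contour (59, 11, 438, 289) ((472.3375244140625, 283.8288879394531), 124.63121795654297)
```

Call:
jog_arm([
  [0.15,0.15,0.8,0,5],
  [0.15,0.15,1.3,0,5],
  [0.15,0.15,1.6,0,5],
  [0.15,0.15,1.8,0,5],
  [0.15,0.15,1.9,0,5],
])

```text
time: 15.15
tcp_pos: [0.5025, 0.2725, 0.0814]
tcp_rot: [0.662, 0.75, -0.0, -0.0]
wrist_force: [0.4, 0.1, -3.7]
grip_width: 0.0617
grasp_force: 30.0
```

Call:
jog_arm([
  [0,0,0.05,0,5],
  [0,0,0.1,0,5],
])

```text
time: 15.35
tcp_pos: [0.5027, 0.2726, 0.0806]
tcp_rot: [0.662, 0.75, 0.0, 0.0]
wrist_force: [-0.3, -0.6, -3.1]
grip_width: 0.0617
grasp_force: 30.0
```

Call:
jog_arm([
  [0,0,0.07,0,5],
  [0,0,0.14,0,5],
  [0,0,0.2,0,5],
])

```text
time: 15.65
tcp_pos: [0.5027, 0.2726, 0.0793]
tcp_rot: [0.662, 0.75, 0.0, -0.0]
wrist_force: [-2.8, -1.1, 8.7]
grip_width: 0.0617
grasp_force: 30.0
```

Call:
jog_arm([
  [0,0,-0.1,0,5],
  [0,0,-0.1,0,7],
  [0,0,-0.1,0,8.5],
  [0,0,-0.1,0,8.5],
  [0,0,-0.1,0,8.5],
])

```text
time: 16.15
tcp_pos: [0.5027, 0.2726, 0.0796]
tcp_rot: [0.662, 0.75, 0.0, 0.0]
wrist_force: [-0.2, -0.1, 0.1]
grip_width: 0.0844
grasp_force: 0.0
```

Call:
jog_arm([
  [0,0,-2,0,8.5],
  [0,0,-6,0,8.5],
  [0,0,-10,0,8.5],
  [0,0,-13,0,8.5],
  [0,0,-13,0,8.5],
])

```text
time: 16.65
tcp_pos: [0.5056, 0.2742, 0.2147]
tcp_rot: [0.662, 0.75, 0.005, 0.001]
wrist_force: [1.4, 0.1, -0.1]
grip_width: 0.0851
grasp_force: 0.0
```

Call:
jog_arm([
  [0,0,0,0,8.5],
])

```text
time: 16.75
tcp_pos: [0.5029, 0.2728, 0.2103]
tcp_rot: [0.662, 0.75, 0.001, 0.0]
wrist_force: [-0.8, -0.1, 0.2]
grip_width: 0.0847
grasp_force: 0.0
```

Run:
```python
from w import *
s=read_state();m,im=shot('w8');print(s['time'],s['tcp_pos'],s['wrist_force'],s['grip_width'])
h=hsv(im);k=cv2.inRange(h,(8,80,40),(30,255,255));p=proj(m,[[.502,.271,.114]])[0];print(p)
b=blob(k,p,90);print(cv2.boundingRect(b),cen(b))
# rim: bottom/left/right/top extents of hull, projected on z=.114
P=(ray(m,cv2.convexHull(b)[:,0],.114)[:,:2]*1000).astype(np.float32);print(cv2.minAreaRect(P))
st,it=shot('t8','top');ss,is_=shot('s8','side')
for n,mm,i,c in(('t',st,it,(208,275)),('s',ss,is_,(362,330))):
    b=blob(cv2.inRange(hsv(i),(8,80,40),(30,255,255)),c,40);print(n,cen(b),cv2.boundingRect(b),ray(mm,cen(b),.084))
```

```text
16.75 [0.50293656 0.27276483 0.21029814] [-0.75605241 -0.14932598  0.19214701] 0.08470373307422058
[314.91547215 241.4288949 ]
(274, 183, 91, 99) [319.06387184 233.14288039]
((504.0455322265625, 276.73431396484375), (62.10907745361328, 70.18895721435547), 7.189223766326904)
t [210.67111111 278.34333333] (203, 265, 17, 27) [[0.50579839 0.26335596 0.084     ]]
s [367.00548082 342.38303438] (350, 319, 36, 48) [[0.50161035 0.27143562 0.084     ]]
```

The cup stands upright and released on the pan, within about 3 mm of its centre. Next is ingot a.

Call:
jog_arm([
  [-4.5,0.7,0,-0.14,6],
  [-9,1.4,0,-0.28,4],
  [-13.5,2.2,0,-0.42,4],
  [-18,2.9,0,-0.56,4],
  [-22.3,3.7,0,-0.7,4],
])

```text
time: 17.4
tcp_pos: [0.5664, 0.0538, 0.208]
tcp_rot: [0.362, 0.932, -0.001, -0.001]
wrist_force: [0.5, 0.5, -0.0]
grip_width: 0.0497
grasp_force: 0.0
```

Call:
jog_arm([
  [0,0,0,-0.14,4],
  [0,0,0,-0.28,4],
  [0,0,0,-0.42,4],
  [0,0,0,-0.545,4],
  [0,0,0,-0.545,4],
])

```text
time: 17.9
tcp_pos: [0.5662, 0.0556, 0.208]
tcp_rot: [0.1, 0.995, -0.0, -0.001]
wrist_force: [0.5, 0.5, -0.5]
grip_width: 0.0399
grasp_force: 0.0
```

```bash
cat >> w.py <<'E'
def ingots(m,im):
    out=[]
    for c in cv2.findContours(cv2.inRange(hsv(im),(90,0,70),(140,70,255)),0,1)[0]:
        if cv2.contourArea(c)>200:
            P=(ray(m,c[:,0],.022)[:,:2]*1000).astype(np.float32);r=cv2.minAreaRect(P)
            if 33<max(r[1])<48 and 10<min(r[1])<20:
                B=cv2.boxPoints(r);e=max((B[1]-B[0],B[2]-B[1]),key=np.linalg.norm);out.append((np.round(r[0],1),np.round(r[1],1),round(np.degrees(np.arctan2(e[1],e[0]))%180,1),cen(c).round()))
    return out
E
python3 - <<'E'
from w import *
s=read_state();m,im=shot('w9');print(s['time'],s['tcp_pos'],s['joint_vel'].round(2),s['q'].round(2))
R=Ro.from_quat(s['tcp_rot']).as_matrix();print('ytool',np.degrees(np.arctan2(R[1,1],R[0,1])))
for i in ingots(m,im):print(i,tool(s,[*i[0]/1000,.016]).round(2))
E
```

```text
17.9 [0.56621784 0.05558881 0.20795942] [-0.01 -0.    0.02 -0.   -0.01  0.   -0.12] [-0.12  0.35 -0.03  1.79  0.01  1.01  1.21]
ytool 78.54435517456537
(array([576.9,  17.8]), array([13.4, 38.4]), np.float32(168.8), array([282., 228.])) [-1.85 -3.48 19.19]
(array([495.3,  -8. ]), array([38.7, 13.6]), np.float32(20.1), array([232., 145.])) [ 5.64 -7.63 19.22]
```

Call:
jog_arm([
  [-0.9,-1.8,3,0,4],
  [-1.85,-3.48,7,0,4],
  [-1.85,-3.48,11,0,4],
  [-1.85,-3.48,15,0,4],
  [-1.85,-3.48,16.5,0,4],
])

```text
time: 18.45
tcp_pos: [0.5746, 0.0177, 0.0401]
tcp_rot: [0.102, 0.995, -0.001, -0.004]
wrist_force: [-0.7, -0.6, 0.4]
grip_width: 0.0399
grasp_force: 0.0
```

Call:
jog_arm([
  [0,0,1.4,0,4],
  [0,0,2.5,0,4],
  [0,0,2.75,0,4],
  [0,0,2.75,0,4],
])

```text
time: 18.85
tcp_pos: [0.579, 0.0182, 0.0177]
tcp_rot: [0.1, 0.995, 0.0, 0.001]
wrist_force: [-0.0, 0.9, -0.2]
grip_width: 0.0402
grasp_force: 0.0
```

Call:
jog_arm([
  [0,0,0,0,2],
  [0,0,0,0,0.5],
  [0,0,0,0,0.5],
  [0,0,0,0,0.5],
  [0,0,0,0,0.5],
])

```text
time: 19.35
tcp_pos: [0.5786, 0.0181, 0.0175]
tcp_rot: [0.1, 0.995, 0.0, 0.0]
wrist_force: [0.2, 0.7, 3.9]
grip_width: 0.0131
grasp_force: 30.0
```

Call:
jog_arm([
  [0,0,-1.5,0,0.5],
  [0,0,-5,0,0.5],
  [0,0,-9,0,0.5],
  [0,0,-13,0,0.5],
  [0,0,-15,0,0.5],
])

```text
time: 19.85
tcp_pos: [0.5802, 0.0181, 0.1719]
tcp_rot: [0.1, 0.995, 0.001, 0.003]
wrist_force: [0.5, 0.7, -1.2]
grip_width: 0.0131
grasp_force: 30.0
```

Call:
jog_arm([
  [2,4,0,0,0.5],
  [4.2,8,0,0,0.5],
  [6.4,12,0,0,0.5],
  [8.4,16,0,0,0.5],
  [10.5,20,0,0,0.5],
])

```text
time: 20.35
tcp_pos: [0.5147, 0.2364, 0.1682]
tcp_rot: [0.1, 0.995, 0.0, 0.0]
wrist_force: [0.5, 1.3, -0.5]
grip_width: 0.0133
grasp_force: 30.0
```

Call:
jog_arm([
  [1.9,3.4,0,0,0.5],
  [1.9,3.4,0,0,0.5],
  [1.9,3.4,0,0,0.5],
])

```text
time: 20.65
tcp_pos: [0.5028, 0.2733, 0.1677]
tcp_rot: [0.099, 0.995, 0.0, 0.0]
wrist_force: [1.7, -1.2, -1.1]
grip_width: 0.0134
grasp_force: 30.0
```

Run:
```python
from w import *
s=read_state();m,im=shot('w10');print(s['time'],s['tcp_pos'],s['wrist_force'],s['grip_width'],s['grasp_force'],tool(s,[.5035,.2727,.118]))
h=hsv(im);k=cv2.inRange(h,(8,80,40),(30,255,255));p=proj(m,[[.5035,.2727,.114]])[0];b=blob(k,p,110);print(p,cv2.boundingRect(b))
P=(ray(m,cv2.convexHull(b)[:,0],.114)[:,:2]*1000).astype(np.float32);print(cv2.minAreaRect(P))
```

```text
20.65 [0.50276377 0.27329912 0.16772474] [ 1.65120865 -1.19428156 -1.10253152] 0.013398829599652414 29.999673664569855 [-0.08260467 -0.04537724  4.9724867 ]
[319.54693412 260.21156885] (263, 189, 114, 102)
((492.2650451660156, 274.9934387207031), (66.30904388427734, 61.005035400390625), 78.7374267578125)
```

Call:
jog_arm([
  [-0.1,0,2,0,0.5],
  [-0.1,0,4,0,0.5],
  [-0.1,0,4.8,0,0.5],
  [-0.1,0,4.8,0,0.5],
  [-0.1,0,4.8,0,0.5],
])

```text
time: 21.2
tcp_pos: [0.5051, 0.2712, 0.1196]
tcp_rot: [0.101, 0.995, 0.0, 0.0]
wrist_force: [-0.2, -0.5, -0.4]
grip_width: 0.0134
grasp_force: 30.0
```

Call:
jog_arm([
  [0,0,0,0,3],
  [0,0,0,0,3],
  [0,0,0,0,3],
  [0,0,0,0,3],
  [0,0,-3,0,3],
])

```text
time: 21.7
tcp_pos: [0.5016, 0.2703, 0.1458]
tcp_rot: [0.1, 0.995, -0.002, -0.003]
wrist_force: [0.1, 0.2, -0.1]
grip_width: 0.0299
grasp_force: 0.0
```

Call:
jog_arm([
  [0,0,-3,0,4],
  [0,0,-6,0,4],
  [0,0,-6,0,4],
  [0,0,-6,0,4],
])

```text
time: 22.1
tcp_pos: [0.5049, 0.2722, 0.2099]
tcp_rot: [0.1, 0.995, 0.001, 0.001]
wrist_force: [-0.3, -0.3, -0.6]
grip_width: 0.0399
grasp_force: 0.0
```

Run:
```python
from w import *
s=read_state();m,im=shot('w11');print(s['time'],s['tcp_pos'],s['grip_width'],s['q'].round(2))
h=hsv(im);k=cv2.inRange(h,(8,80,40),(30,255,255));p=proj(m,[[.5035,.2727,.114]])[0];b=blob(k,p,110);print(p,cv2.boundingRect(b))
P=(ray(m,cv2.convexHull(b)[:,0],.114)[:,:2]*1000).astype(np.float32);print(cv2.minAreaRect(P))
k=cv2.inRange(h,(90,0,70),(140,70,255));w=np.zeros_like(k);cv2.fillPoly(w,[cv2.convexHull(b)],255);w=cv2.erode(w,np.ones((9,9)))
for c in cv2.findContours(k&w,0,1)[0]:
    if cv2.contourArea(c)>60:print('silver in cup',cv2.contourArea(c),cen(c))
print('to b',tool(s,[.4953,-.008,.2]))
```

```text
22.1 [0.50485678 0.2721983  0.20989545] 0.03993654507089746 [-0.45  0.35 -0.11  1.78  0.04  1.02  0.79]
[320.35462234 235.5727024 ] (272, 178, 97, 105)
((501.8038024902344, 274.4084777832031), (62.51775360107422, 69.07984924316406), 52.77956008911133)
silver in cup 690.5 [320.5141202  219.85517741]
to b [ -4.64734701 -27.64927706   0.96075976]
```

The first ingot is in the cup (silver blob inside the rim at wrist (320,220)). Now ingot b.

Call:
jog_arm([
  [-0.8,-4.5,0,-0.11,4],
  [-1.5,-9,0,-0.22,4],
  [-2.2,-13.5,0,-0.33,4],
  [-3,-18,0,-0.44,4],
  [-3.7,-22.5,0,-0.553,4],
])

```text
time: 22.65
tcp_pos: [0.4945, 0.0421, 0.2076]
tcp_rot: [-0.178, 0.984, 0.0, -0.001]
wrist_force: [0.1, -0.5, -0.4]
grip_width: 0.04
grasp_force: 0.0
```

Call:
jog_arm([
  [0,0,0,0,4],
  [0,0,0,0,4],
  [0,0,0,0,4],
])

```text
time: 22.95
tcp_pos: [0.4953, 0.0452, 0.2082]
tcp_rot: [-0.175, 0.984, 0.0, -0.001]
wrist_force: [0.3, 0.5, -0.5]
grip_width: 0.0402
grasp_force: 0.0
```

Run:
```python
from w import *
s=read_state();m,im=shot('w12');print(s['time'],s['tcp_pos'],s['joint_vel'].round(2))
R=Ro.from_quat(s['tcp_rot']).as_matrix();print('ytool',np.degrees(np.arctan2(R[1,1],R[0,1])))
for i in ingots(m,im):print(i,tool(s,[*i[0]/1000,.015]).round(2))
```

```text
22.95 [0.49529813 0.04520267 0.20822451] [-0.02  0.   -0.01 -0.01  0.    0.    0.  ]
ytool 110.20828070463135
(array([494.8,  -8.3]), array([38.9, 13.4]), np.float32(20.5), array([265., 189.])) [ 1.87 -5.02 19.32]
```

Call:
jog_arm([
  [0.9,-2.5,2,0,4],
  [1.87,-5.02,6,0,4],
  [1.87,-5.02,10.5,0,4],
  [1.87,-5.02,15,0,4],
  [1.87,-5.02,16.5,0,4],
])

```text
time: 23.5
tcp_pos: [0.4921, -0.0078, 0.0397]
tcp_rot: [-0.176, 0.984, 0.001, -0.003]
wrist_force: [-0.9, 0.0, 0.4]
grip_width: 0.0399
grasp_force: 0.0
```

Call:
jog_arm([
  [0,0,1.4,0,4],
  [0,0,2.5,0,4],
  [0,0,2.85,0,4],
  [0,0,2.85,0,4],
])

```text
time: 23.9
tcp_pos: [0.4959, -0.0091, 0.0156]
tcp_rot: [-0.176, 0.984, 0.0, 0.0]
wrist_force: [0.9, -0.2, -0.4]
grip_width: 0.0401
grasp_force: 0.0
```

Call:
jog_arm([
  [0,0,0,0,2],
  [0,0,0,0,0.5],
  [0,0,0,0,0.5],
  [0,0,0,0,0.5],
  [0,0,0,0,0.5],
])

```text
time: 24.4
tcp_pos: [0.496, -0.0095, 0.016]
tcp_rot: [-0.175, 0.985, -0.0, 0.0]
wrist_force: [0.0, -0.4, 4.9]
grip_width: 0.0133
grasp_force: 30.0
```

Call:
jog_arm([
  [0,0,-1.5,0,0.5],
  [0,0,-5,0,0.5],
  [0,0,-9,0,0.5],
  [0,0,-13,0,0.5],
  [0,0,-15,0,0.5],
])

```text
time: 24.9
tcp_pos: [0.4972, -0.0096, 0.1689]
tcp_rot: [-0.175, 0.985, -0.0, 0.002]
wrist_force: [0.9, 0.4, -1.2]
grip_width: 0.0136
grasp_force: 30.0
```

Run:
```python
from w import *
s=read_state();print(s['time'],s['tcp_pos'],s['grip_width'],s['grasp_force'],tool(s,[.5035,.2727,.118]))
```

```text
24.9 [ 0.49717234 -0.00961716  0.16890467] 0.01361310537537262 29.999908804893494 [-10.30780287  26.28966023   5.09372318]
```

Call:
jog_arm([
  [-1.7,4.5,0,0,0.5],
  [-3.5,9,0,0,0.5],
  [-5.2,13.4,0,0,0.5],
  [-7,17.8,0,0,0.5],
  [-8.7,22.2,0,0,0.5],
])

```text
time: 25.4
tcp_pos: [0.5004, 0.2304, 0.1655]
tcp_rot: [-0.175, 0.985, -0.0, 0.0]
wrist_force: [0.7, 0.1, -0.1]
grip_width: 0.0133
grasp_force: 30.0
```

Call:
jog_arm([
  [-1.6,4.1,0,0,0.5],
  [-1.6,4.1,0,0,0.5],
  [-1.6,4.1,0,0,0.5],
])

```text
time: 25.7
tcp_pos: [0.5007, 0.274, 0.165]
tcp_rot: [-0.177, 0.984, -0.0, -0.0]
wrist_force: [0.2, -0.4, -0.2]
grip_width: 0.0135
grasp_force: 30.0
```

Run:
```python
from w import *
s=read_state();print(s['time'],s['tcp_pos'],s['grip_width'],s['grasp_force'],tool(s,[.5035,.2727,.118]))
```

```text
25.7 [0.50067708 0.2739768  0.16499755] 0.013528791120848009 29.999721944332123 [-0.22498786 -0.21791047  4.69953017]
```

Call:
jog_arm([
  [-0.2,-0.2,2,0,0.5],
  [-0.2,-0.2,4,0,0.5],
  [-0.2,-0.2,4.5,0,0.5],
  [-0.2,-0.2,4.5,0,0.5],
  [-0.2,-0.2,4.5,0,0.5],
])

```text
time: 26.2
tcp_pos: [0.5047, 0.271, 0.1212]
tcp_rot: [-0.175, 0.985, -0.0, 0.0]
wrist_force: [-0.5, -0.8, -0.4]
grip_width: 0.0135
grasp_force: 30.0
```

Call:
jog_arm([
  [0,0,0,0,3],
  [0,0,0,0,3],
  [0,0,0,0,3],
  [0,0,0,0,3],
  [0,0,-3,0,3],
])

```text
time: 26.7
tcp_pos: [0.5013, 0.27, 0.1473]
tcp_rot: [-0.175, 0.985, -0.001, -0.004]
wrist_force: [-0.1, -0.1, 0.5]
grip_width: 0.0297
grasp_force: 0.0
```

Call:
jog_arm([
  [0,0,-3,0,4],
  [0,0,-6,0,4],
  [0,0,-8,0,4],
  [0,0,-8,0,4],
])

```text
time: 27.1
tcp_pos: [0.506, 0.2729, 0.2341]
tcp_rot: [-0.175, 0.985, 0.001, 0.003]
wrist_force: [-0.3, -0.3, 0.1]
grip_width: 0.0399
grasp_force: 0.0
```

Run:
```python
from w import *
s=read_state();print(s['time'],s['tcp_pos'],s['grip_width'],s['wrist_force'])
m,im=shot('w13');ss,i2=shot('s13','side')
o=np.zeros((480,800,3),np.uint8);o[:400,:400]=im[40:440,120:520];o[:,400:]=cv2.resize(i2[200:440,220:420],(400,480))
cv2.imwrite('pics/c13.png',o[:,:,::-1])
```

```text
27.1 [0.5060157  0.27290369 0.23414342] 0.0399484318635943 [-0.32473976 -0.32707663  0.05409612]
```

View pics/c13.png

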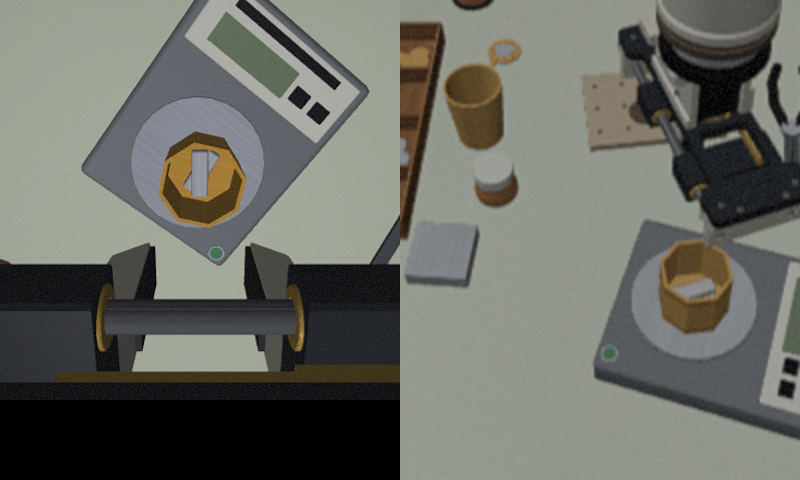

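Both ingots lie crossed in the upright cup (wrist crop (200,173)). The cup stands in the middle of the pan and the gripper is clear, so I'm handing the job in.

```bash
python3 -c "
from bench import *
print(sign_off())"
```

```text
the job is handed in; nothing more can be done
None
```

The brass cup is mouth-up in the middle of the balance's pan (within about 3 mm) with both silver ingots in it, dropped one at a time. The arm is clear, and the job was handed in at about 27 s.

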